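# Back the screen-bonding press off by two turns

### The arm

A 6-joint arm with a two-finger parallel gripper is mounted at the origin on the work surface. World frame = base frame: x ahead of the robot, y to its left, z up, the work surface at z = 0. Lengths are in m, angles in rad, forces in N, time in s.
With the tool pointing down it reaches from about 0.375 to 0.925 m from the base axis. Payload 5.7 kg.
Tool frame: the origin (TCP) lies midway between the tips of the shut fingers; the grasp point (between the pads) lies 19 mm behind it; z points along the fingers, y is the line along which they close (so a half turn about z gives the same grasp; the last joint's range is limited). The gripper opens to 85 mm and grips with 20 to 120 N. Pads are 22 mm wide; open, the fingers measure 114 mm over their backs; the gripper's body (76 mm by 85 mm) begins 54 mm behind the grasp point. The pads swing forward as they close: fully open they stand 13 mm farther back than shut.
Start: joints at [-0.115, 0.359, 1.51, -0, 1.272, -0.115], TCP at [0.6, -0, 0.231] pointing down, gripper open.
Joint ranges: [-2.97, 2.97], [-1.01, 2.36], [0.21, 2.38], [-0.96, 4.11], [0.2, 2.71], [-2.98, 2.98]. Speed limits (rad/s): [2.39, 2.39, 3.14, 3.14, 3.14, 3.14].

### API

Orientations are given as a unit quaternion [w, x, y, z].
In Python, from bench import arm, optics, workorder gives the robot as it stands.
- The arm moves only by the tool carry_out, never from a script. Its argument "plan" is text: rows parted by semicolons, each of 4 numbers parted by spaces: the shift along the tool's x, y, z in m, then the turn about the tool's z in degrees. A call has 1 to 12 rows; each row is the pose to reach, as a shift and turn from the pose commanded when the call began, along the tool's axes at that moment; what a row does not reach only later rows make up. A row lasts 1/8 s, in which the tool goes at most 62.5 mm and 10.7 degrees, less where a joint would pass 70% of its speed; a pose out of reach is approached as far as the arm can. A call with a gripper value outside its range is refused whole. "claw" is the closure, from 0 (fully open) to 1 (shut), set as the call begins (left out, the last holds). The fingers move at their own pace and stop on an object; "grip_force" is the grip in N (left out, the last holds). Time passes only in rows, so rows that repeat a pose let the fingers close. It gives the time, the measured TCP pose, the force, the opening and the grip force at its end, in the units of the state.
- arm.get_state(): the state, without advancing time (a new reading comes with each control period).
- optics.snapshot(name): name is "scene" or "side" or "wrist"; returns a dict with "frame" (400x640x3 uint8, red, green, blue), "range_z" (400x640 float32, m along the optical axis (not along the pixel's ray), 0 where there is no reading), "mtx" (3x3 intrinsics, pixels), "R" (3x3) and "t" (3): a world point X has camera coordinates R X + t. Camera axes: x right, y down, z forward; pixel columns grow to the right and rows downward; lengths in m; the calibration is good to about 2 mm. A picture is of the moment at which its call begins.
- workorder.job_done(): hands the job in; it is judged then, once.
The state is a dict: "t": time; "joints": joint angles; "joint_velocities": joint speeds; "effort": joint torques, N m; "tcp_pos": TCP position; "ee_rot": TCP orientation; "ft_force": force on the tool from outside, world axes, zero at the start; "ft_torque": the same for the moment, N m; "width": finger opening in m; "grip_force": force on a finger pad.
Only numpy, scipy, OpenCV 4.12 (cv2) and the standard library are available. Lean on these libraries where they do the work, as an engineer would, in place of code of your own. Each camera call takes 0.05 s, during which the arm holds its last target. There are 200 camera calls.

### The job

The glue under the phone's screen has cured: back the bonding press off by rolling the press's knurled handwheel anticlockwise (seen from above) with a fingertip through two full turns, counted from where it stands now, and no more. Then take the hand away; the phone stays where it lies in the press, and everything else on the bench is left alone.

Things in the scene. Friction and masses are not known exactly. Their poses are not given: they have to be found in the camera images.
- handwheel (a joint): turning of the press's handwheel about its upright axis, in rad; it grows anticlockwise seen from above (loosening), and 6.283 is one full turn. At 0 the pad just touches the phone; the wheel starts between -1.6 and -0.2 (clamped) and is stiff enough to stay where it is left: about 0.045 N m turns it, that is 1 N along the rim. Stops at -2.5 and 25
- wheel_top (a point): centre of the handwheel's top face, on its axis. The wheel is a solid level disc on top of the press, silver with a dark face: 95 mm across over the knurls (too wide to grip), 18 mm thick, the rim set with 36 upright ridges standing 1.5 mm proud. It rises 4 mm per turn of loosening. Clamped, its underside is 14 to 15 mm above the beam's brass boss (12 to 13 mm above the nuts 100 mm off the axis)
- wheel_mark (a point): middle of the white index bar, 24 mm long and 7 mm wide, that points outward on the handwheel's dark top face; this point lies 27 mm from the wheel's axis and goes round with the wheel
- press: bench press for bonding phone screens, bolted down: dark base 180 mm (x) by 250 mm (y) by 18 mm, two steel columns, a grey beam 44 by 236 mm along y, its top 125 mm above the bench, and above its middle the handwheel (top face 164 mm above the bench at joint value 0). Origin: centre of the base's underside, on the wheel's axis; z up
- platen: the press's aluminium pressing plate with its black pad, carried by the screw, 112 mm by 76 mm, below the beam; it presses on the phone at the start and rises with the screw, lifting off within the first third of a turn. Origin: on the wheel's axis
- phone: phone with blue-grey frame, 148 x 72 x 8 mm, lying screen up on the press's springy blue cushion, long side along the press's x, held by the platen and between four low white pins; it rises up to 1 mm with the cushion as the clamp lets go. Origin: centre of its underside, 20 mm above the bench when unclamped
- glue: small white glue bottle with a blue nozzle, 26 mm wide, 82 mm tall, standing left of the press. Origin: centre of its underside
- driver: precision screwdriver with a red handle, 170 mm long, 13 mm thick, lying right of the press. Origin: under its middle
- sucker: red suction cup with a knob, 48 mm wide, 36 mm tall, standing beyond the press. Origin: centre of its underside
- spudger: flat black prying stick, 140 mm long, 6 mm thick, lying in front of the press. Origin: under its middle
- phone2: second phone with silver frame, 148 x 72 x 8 mm, lying on a light blue mat on the left. Origin: centre of its underside
- jar: clear screw jar with red lid, 48 mm wide, 50 mm tall, at the back of the bench. Origin: centre of its underside
- tray: grey parts tray with four compartments, 130 x 100 x 30 mm, on the right. Origin: centre of its underside
Things that resemble listed ones, but are neither listed nor needed, are in the scene too. What is shaped like the phone but orange or turquoise is not meant.

How it is judged:
By the outcome, as a careful person would: the job done as asked, in the order asked, and still so for the second after the job is handed in, with the robot touching nothing.
It also fails if it takes over 61 s, if anything falls off the work surface, if the arm or the gripper's body presses on something with over 40 N, if the wrist force passes 120 N, or if a joint passes its speed limit or range.

## Working session

There is one attempt and no reset: what is moved stays moved. The work goes in short steps, Python scripts to look and compute and a tool call to move; the robot and the scene stay as the last step left them, time stands still between calls to the robot, and variables do not carry over. Pictures are saved under pics/ and viewed, at most 10 in all, crops included, and the job is handed in when it is done.

Besides the shell and the picture viewer there is one more tool, called after "Call:" by a JSON object that holds its "api" and its "payload". carry_out: Moves the arm, as the interface text tells. Its arguments: {"type":"object","properties":{"plan":{"type":"string"},"claw":{"type":"number"},"grip_force":{"type":"number"}},"required":["plan"]}

```bash
ls; mkdir -p pics
cat > h.py <<'E'
import numpy as np, cv2
from bench import arm, optics, workorder
def snap(n,f=None):
    s=optics.snapshot(n)
    if f: cv2.imwrite('pics/'+f,s['frame'][:,:,::-1])
    return s
def cloud(s):
    K=s['mtx'];z=s['range_z'];v,u=np.indices(z.shape)
    P=np.stack([(u-K[0,2])/K[0,0]*z,(v-K[1,2])/K[1,1]*z,z],-1)
    return (P-s['t'])@s['R']
def ray(s,u,v,h):
    d=s['R'].T@np.linalg.inv(s['mtx'])@np.array([u,v,1.]);c=-s['R'].T@s['t']
    return c+d*(h-c[2])/d[2]
E
python3 - <<'E'
from h import *
s=snap('scene','a.png');snap('side','b.png')
print(arm.get_state())
P=cloud(s);m=(P[...,2]>.155)&(P[...,2]<.172)
n,l,st,c=cv2.connectedComponentsWithStats(m.astype('uint8'))
for i in range(1,n):
    if st[i,4]>60: print(st[i],c[i],P[l==i].mean(0),P[l==i].min(0),P[l==i].max(0))
E
```

```text
pics
{'t': 0.1, 'joints': array([-1.15109880e-01,  3.59419475e-01,  1.51136271e+00,  1.02236660e-06,
        1.27248466e+00, -1.15073136e-01]), 'joint_velocities': array([ 0.00122302, -0.00255896, -0.00312195,  0.00014926, -0.00091364,
        0.00041946]), 'effort': array([ 5.04615236e-04, -5.28650415e+01, -2.79350227e+01, -1.37166940e-04,
        4.90131526e-03,  3.56782721e-05]), 'tcp_pos': array([5.99371984e-01, 5.93832118e-05, 2.30531022e-01]), 'ee_rot': array([-6.56278525e-04,  7.07119631e-01,  7.07093436e-01, -5.19643696e-04]), 'ft_force': array([-0.35851187, -0.38820864, -0.2890831 ]), 'ft_torque': array([-0.01217248,  0.01609594, -0.00097154]), 'grip_force': 0.0, 'width': 0.0854253772612473}
[171   0  44  21 186] [191.20430108  10.36021505] [ 0.30721926 -1.00957037  0.16382189] [ 0.18709832 -1.03396378  0.15526424] [ 0.38597221 -0.9864413   0.17197524]
[442   0  50  22 358] [469.25977654   8.13687151] [-0.51759797 -0.25486612  0.16147598] [-0.57562428 -0.37314811  0.15509164] [-0.49337085 -0.14559577  0.17182239]
[ 556   32   84   51 1060] [603.23396226  58.25188679] [-0.54898425  0.27088441  0.1620436 ] [-0.77643685  0.11416701  0.15501062] [-0.49205904  0.40869469  0.17195313]
[159  84  50  19 120] [184.625       94.29166667] [ 0.61544857 -0.56660542  0.16306592] [ 0.53745549 -0.5821232   0.15520505] [ 0.69545025 -0.54560968  0.1719669 ]
[427  88  44  20 215] [446.48372093 101.09302326] [0.04998968 0.0261504  0.16335469] [-0.0157211  -0.05594088  0.15501857] [0.07226756 0.07302271 0.17178208]
[297 171  36  29 802] [315.04114713 185.15835411] [ 0.57740789 -0.01329168  0.16228159] [ 0.53022526 -0.06368221  0.15500828] [0.62275466 0.02910617 0.16665956]
[567 308  45  92 967] [586.37021717 348.19648397] [0.48456742 0.64803843 0.16549891] [0.414964   0.59244163 0.1550223 ] [0.55018599 0.71625396 0.17198587]
```

View pics/a.png

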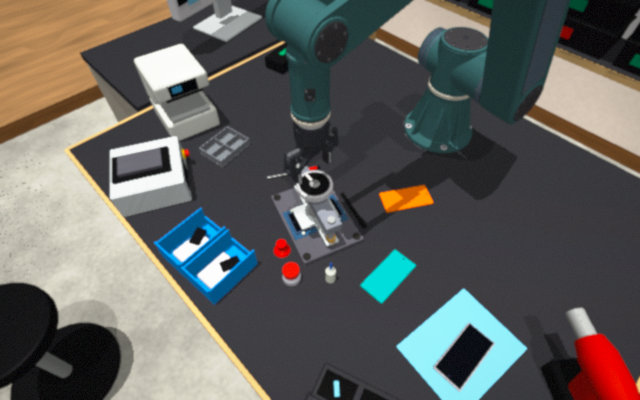

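View pics/b.png

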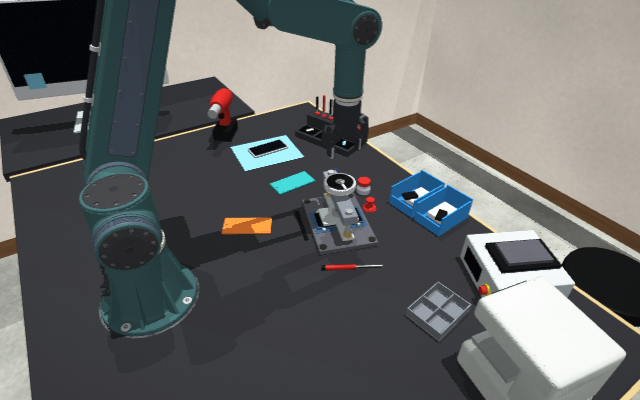

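The only handwheel is the disc with a white bar, at scene (315,184) and side (340,184). Possible look-alikes are the red jar lid at scene (291,268), the sucker knob at (281,243), and the brass and steel column tops on the press. I choose the dark disc on the beam and check it up close with the wrist camera.

Run:
```python
from h import *
s=snap('wrist','c.png')
P=cloud(s);print(-s['R'].T@s['t'])
m=(P[...,2]>.152)&(P[...,2]<.172)&(abs(P[...,0]-.58)<.1)
n,l,st,c=cv2.connectedComponentsWithStats(m.astype('uint8'))
for i in range(1,n):
    if st[i,4]>60: print(st[i],c[i],P[l==i].mean(0),P[l==i].min(0),P[l==i].max(0),np.median(P[l==i][:,2]))
s2=optics.snapshot('side');S=cv2.resize(s2['frame'][140:280,260:420],(640,560),interpolation=2)
cv2.imwrite('pics/d.png',S[:,:,::-1])
```

```text
[0.60007896 0.06914299 0.3740493 ]
[  229   174   121   116 10675] [288.87531616 232.0488993 ] [ 0.57716749 -0.0148291   0.16420468] [ 0.53002368 -0.06558187  0.15202142] [0.62384047 0.02921498 0.1671351 ] 0.16437530265137065
```

View pics/c.png

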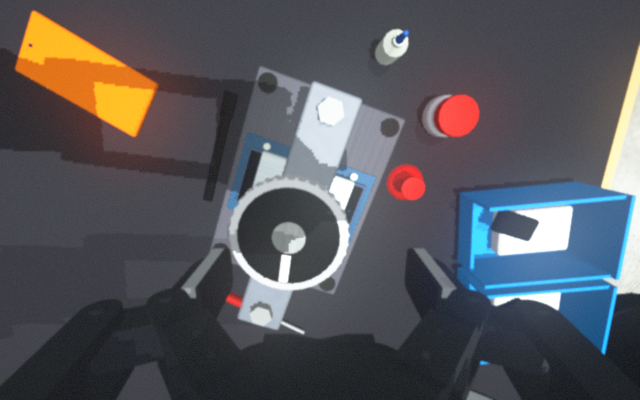

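View pics/d.png

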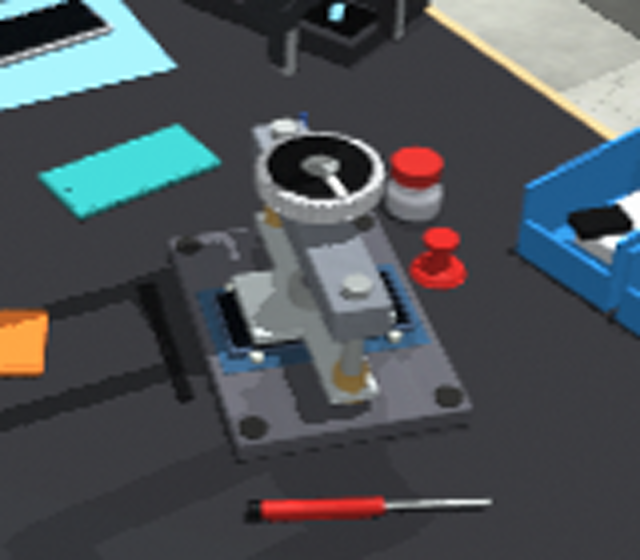

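The crops confirm the wheel: wrist (289,233), silver rim, dark face, white bar pointing to about 6 o'clock at (285,268). The beam runs from upper right to lower left. Next I measure its centre and the mark's angle.

```bash
cat >> h.py <<'E'
C0=None
def mark(s,c,h):
    """angle of white bar: cast pixels to plane z=h, keep bright ones 17..37 mm from axis"""
    K=s['mtx'];v,u=np.indices(s['range_z'].shape)
    d=np.stack([(u-K[0,2])/K[0,0],(v-K[1,2])/K[1,1],np.ones(u.shape)],-1)@s['R']
    o=-s['R'].T@s['t'];X=o+d*((h-o[2])/d[...,2])[...,None]
    q=X[...,:2]-c;r=np.hypot(q[...,0],q[...,1])
    g=s['frame'].min(-1).astype(float)
    Z=cloud(s)[...,2]
    ok=(r>.018)&(r<.0375)&(abs(Z-h)<.012)
    m=ok&(g>120)
    if m.sum()<4: return None,m.sum(),0,ok.sum()
    p=q[m].mean(0)
    return np.degrees(np.arctan2(p[1],p[0])),m.sum(),np.hypot(*p),ok.sum()
E
python3 - <<'E'
from h import *
for n in ('wrist','scene','side'):
    s=snap(n);P=cloud(s)
    near=np.hypot(P[...,0]-.577,P[...,1]+.016)<.07
    m=(near&(P[...,2]>.150)&(P[...,2]<.175)).astype('uint8')
    top=near&(P[...,2]>.150)&(P[...,2]<.175)
    h=np.median(P[top][:,2]) if n=='wrist' else .1635
    m=cv2.morphologyEx(m,cv2.MORPH_OPEN,np.ones((3,3)))
    cs,_=cv2.findContours(m,cv2.RETR_EXTERNAL,cv2.CHAIN_APPROX_NONE)
    k=max(cs,key=cv2.contourArea)[:,0]
    W=np.array([ray(s,u,v,h)[:2] for u,v in k])
    (c,r)=cv2.minEnclosingCircle(W.astype('float32'))
    A=np.c_[2*W,np.ones(len(W))];x=np.linalg.lstsq(A,(W**2).sum(1),rcond=None)[0]
    print(n,h,c,r,x[:2],np.sqrt(x[2]+x[:2]@x[:2]))
    for cc in (x[:2],): print(mark(s,cc,h))
E
```

```text
wrist 0.1643830095006679 (0.5772190690040588, -0.016157666221261024) 0.04782811924815178 [ 0.57717003 -0.01650282] 0.046346501378821695
(np.float64(-98.99333363342555), np.int64(240), np.float64(0.026981603586100262), np.int64(5299))
scene 0.1635 (0.5785070657730103, -0.012855238281190395) 0.050237055867910385 [ 0.57820199 -0.01204884] 0.0467111135797036
(np.float64(19.136947619005337), np.int64(57), np.float64(0.00693723689076576), np.int64(393))
side 0.1635 (0.5678590536117554, -0.02753649279475212) 0.05425158515572548 [ 0.56968753 -0.02829692] 0.049378476010101015
(np.float64(-107.50170749218505), np.int64(41), np.float64(0.023445767056289916), np.int64(237))
```

Call:
{"api": "carry_out", "payload": {"plan": "-0.05 -0.023 0 0; -0.1 -0.023 0 0; -0.1 -0.023 0 0; -0.1 -0.023 0.04 0; -0.1 -0.023 0.082 0; -0.1 -0.023 0.082 0; -0.1 -0.023 0.082 0; -0.1 -0.023 0.082 0", "claw": 1, "grip_force": 60}}

```text
t: 1.35
tcp_pos: [0.5785, -0.1002, 0.1513]
ee_rot: [0.002, 0.707, 0.707, 0.001]
ft_force: [1.1, -0.4, -0.1]
width: -0.0
grip_force: 0.0
```

Call:
{"api": "carry_out", "payload": {"plan": "0.01 0 0.002 0; 0.02 0 0.002 0; 0.024 0 0.002 0; 0.026 0 0.002 0; 0.026 0 0.002 0; 0.026 0 0.002 0"}}

```text
t: 2.1
tcp_pos: [0.5776, -0.0769, 0.1478]
ee_rot: [0.002, 0.707, 0.707, -0.002]
ft_force: [0.1, -10.8, 0.1]
width: -0.0001
grip_force: 5.6
```

Run:
```python
from h import *
s=snap('wrist','e.png');st=arm.get_state();print(st['ft_force'],st['joints'],st['tcp_pos'],-s['R'].T@s['t'])
print(mark(s,np.array([.5772,-.0163]),.164))
```

```text
[ -0.09603274 -10.77824521   0.63699252] [-0.24755791  0.41976874  1.64405581 -0.00568887  1.07529852 -0.24598414] [ 0.5776119  -0.07684425  0.1477937 ] [ 0.5778273  -0.00697532  0.29092429]
(np.float64(-95.73152583362126), np.int64(815), np.float64(0.018442076764053794), np.int64(19139))
```

View pics/e.png

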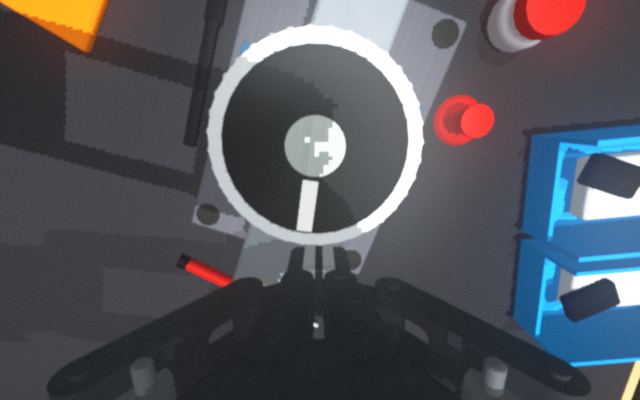

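The shut fingers touch the rim at about wrist (318,245), with the wheel centred at (315,146). Contact force is 10.8 N. I try a first short orbit.

Call:
{"api": "carry_out", "payload": {"plan": "0.0003 0.0061 0 -6; 0.0013 0.0121 0 -12; 0.0028 0.0179 0 -18; 0.005 0.0236 0 -24; 0.0078 0.029 0 -30; 0.0111 0.0341 0 -36; 0.0111 0.0341 0 -36"}}

```text
t: 3.02
tcp_pos: [0.6133, -0.0636, 0.1481]
ee_rot: [0.002, 0.454, 0.891, 0.0]
ft_force: [4.2, -3.6, 1.4]
width: 0.0
grip_force: 2.8
```

```bash
cat >> h.py <<'E'
def look(f=None):
    s=snap('wrist',f);P=cloud(s);st=arm.get_state()
    m=((P[...,2]>.150)&(P[...,2]<.182)&(np.hypot(P[...,0]-.577,P[...,1]+.016)<.053)).astype('uint8')
    h=np.median(P[m>0][:,2])
    m=m*(abs(P[...,2]-h)<.006).astype('uint8');m=cv2.morphologyEx(m,cv2.MORPH_OPEN,np.ones((3,3)))
    k=max(cv2.findContours(m,0,1)[0],key=cv2.contourArea)
    hull=cv2.convexHull(k)
    W=np.array([ray(s,u,v,h)[:2] for u,v in hull[:,0]],'float32')
    c,r=cv2.minEnclosingCircle(W)
    K=s['mtx'];v,u=np.indices(m.shape)
    d=np.stack([(u-K[0,2])/K[0,0],(v-K[1,2])/K[1,1],np.ones(u.shape)],-1)@s['R']
    o=-s['R'].T@s['t'];q=(o+d*((h-o[2])/d[...,2])[...,None])[...,:2]-c;rr=np.hypot(*np.moveaxis(q,-1,0))
    g=s['frame'].min(-1);ok=(rr>.0165)&(rr<.036)&(m>0)
    b=(ok&(g>np.percentile(g[ok],50)+60)).astype('uint8')
    n,l,stt,_=cv2.connectedComponentsWithStats(b)
    i=1+np.argmax(stt[1:,4]);p=q[l==i].mean(0)
    print('h %.4f c %s r %.4f | mark %.1f deg rad %.4f n %d'%(h,np.round(c,4),r,np.degrees(np.arctan2(p[1],p[0])),np.hypot(*p),stt[i,4]))
    t=st['tcp_pos'];e=t[:2]-[.5772,-.0163]
    print('t %.2f tcp %s finger ang %.1f R %.4f F %s j6 %.1f'%(st['t'],np.round(t,4),np.degrees(np.arctan2(e[1],e[0])),np.hypot(*e),np.round(st['ft_force'],1),np.degrees(st['joints'][5])))
E
python3 -c "
from h import *
look()"
```

```text
h 0.1649 c [ 0.5778 -0.02  ] r 0.0484 | mark -59.7 deg rad 0.0259 n 700
t 3.08 tcp [ 0.6132 -0.0636  0.1481] finger ang -52.7 R 0.0594 F [ 5.  -2.9  1.1] j6 -48.2
```

Call:
{"api": "carry_out", "payload": {"plan": "0.0006 0.0081 0 -8; 0.0022 0.016 0 -16; 0.005 0.0236 0 -24; 0.0088 0.0307 0 -32; 0.0136 0.0373 0 -40; 0.0192 0.0431 0 -48; 0.0256 0.0481 0 -56; 0.0326 0.0521 0 -64; 0.0401 0.0552 0 -72; 0.0479 0.0571 0 -80; 0.056 0.058 0 -88; 0.056 0.058 0 -88"}}

```text
t: 4.58
tcp_pos: [0.624, 0.0174, 0.147]
ee_rot: [-0.001, -0.291, 0.957, 0.001]
ft_force: [0.4, 0.6, -1.0]
width: 0.0003
grip_force: 0.0
```

```bash
python3 -c "
from h import *
look()"
```

```text
h 0.1653 c [ 0.5761 -0.0187] r 0.0464 | mark -22.5 deg rad 0.0260 n 813
t 4.62 tcp [0.6245 0.017  0.1471] finger ang 35.1 R 0.0578 F [-0.2  0.6  0.1] j6 -128.6
```

Call:
{"api": "carry_out", "payload": {"plan": "0.0038 -0.002 0 0; 0.0043 0.0059 0 -8; 0.006 0.0136 0 -16; 0.0087 0.021 0 -24; 0.0124 0.0279 0 -32; 0.0124 0.0279 0 -32"}}

```text
t: 5.38
tcp_pos: [0.6, 0.0341, 0.1478]
ee_rot: [0.002, -0.544, 0.839, 0.001]
ft_force: [1.9, 6.2, 0.2]
width: -0.0001
grip_force: 3.3
```

```bash
sed -i 's/\[.5772,-.0163\]/[.5762,-.0185]/' h.py; python3 -c "
from h import *
look()"
```

```text
h 0.1657 c [ 0.5779 -0.0143] r 0.0511 | mark -1.7 deg rad 0.0260 n 814
t 5.42 tcp [0.6001 0.034  0.1478] finger ang 65.5 R 0.0576 F [0.6 5.4 0.6] j6 -159.4
```

Call:
{"api": "carry_out", "payload": {"plan": "-0.006 0 0 0; -0.012 0 -0.02 5; -0.012 0 -0.042 15; -0.012 0 -0.042 25; -0.012 0 -0.042 35; -0.012 0 -0.042 45; -0.012 0 -0.042 55; -0.012 0 -0.042 65; -0.012 0 -0.042 75; -0.012 0 -0.042 85; -0.012 0 -0.042 95; -0.012 0 -0.042 105"}}

```text
t: 6.92
tcp_pos: [0.6039, 0.0432, 0.1891]
ee_rot: [-0.0, 0.337, 0.941, -0.0]
ft_force: [0.3, 0.1, -0.1]
width: -0.0001
grip_force: 0.0
```

Call:
{"api": "carry_out", "payload": {"plan": "0 0 0 10; 0 0 0 20; 0 0 0 30; 0 0 0 40; 0 0 0 50; 0 0 0 60; 0 0 0 70; 0 0 0 80; 0 0 0 90; 0 0 0 100; 0 0 0 110; 0 0 0 120"}}

```text
t: 8.43
tcp_pos: [0.6039, 0.0432, 0.1891]
ee_rot: [0.0, 0.984, 0.179, -0.0]
ft_force: [-0.3, 0.3, 0.5]
width: -0.0001
grip_force: 0.0
```

Call:
{"api": "carry_out", "payload": {"plan": "0 0 0 10; 0 0 0 20; 0 0 0 30; 0 0 0 40; 0 0 0 50; 0 0 0 60; 0 0 0 70; 0 0 0 80; 0 0 0 85; 0 0 0 85"}}

```text
t: 9.68
tcp_pos: [0.604, 0.0433, 0.1891]
ee_rot: [0.0, 0.848, -0.53, -0.0]
ft_force: [0.3, 0.3, 0.5]
width: -0.0003
grip_force: 0.0
```

```bash
sed -i "s/^    t=st\['tcp_pos'\]/    pr=cv2.PCACompute(np.float32(q[l==i]),None)[1][0];pr*=np.sign(pr@p);print('bar dir %.1f'%np.degrees(np.arctan2(pr[1],pr[0])))\n&/" h.py
cat >> h.py <<'E'
def togo(ang,rho,C=(.5762,-.0180)):
    """tool-axis shift from the present pose to finger angle ang, radius rho"""
    from scipy.spatial.transform import Rotation as Ro
    st=arm.get_state();q=st['ee_rot'];M=Ro.from_quat([*q[1:],q[0]]).as_matrix()
    print('tool x dir %.1f'%np.degrees(np.arctan2(M[1,0],M[0,0])))
    a=np.radians(ang);T=np.array([C[0]+rho*np.cos(a),C[1]+rho*np.sin(a),.148])
    print('shift',np.round(M.T@(T-st['tcp_pos']),4))
E
python3 -c "
from h import *
look();togo(116,.064)"
```

```text
h 0.1656 c [ 0.5776 -0.0187] r 0.0467 | mark 7.9 deg rad 0.0262 n 520
bar dir 7.5
t 9.72 tcp [0.604  0.0434 0.1891] finger ang 65.8 R 0.0678 F [ 1.  -0.6  0.6] j6 151.5
tool x dir -63.9
shift [-0.0211  0.0518  0.0412]
```

Call:
{"api": "carry_out", "payload": {"plan": "-0.021 0.026 0 0; -0.021 0.052 0 0; -0.021 0.052 0.02 0; -0.021 0.052 0.041 0; -0.021 0.052 0.041 0; -0.017 0.052 0.041 0; -0.013 0.052 0.041 0; -0.013 0.052 0.041 0; -0.013 0.052 0.041 0"}}

```text
t: 10.85
tcp_pos: [0.5514, 0.0338, 0.1491]
ee_rot: [-0.001, 0.848, -0.53, -0.001]
ft_force: [-3.1, 6.2, 2.7]
width: -0.0001
grip_force: 3.1
```

Run:
```python
from h import *
im=cv2.imread('pics/c.png');g=im.min(-1)
for f,(x0,x1,y0,y1) in {'c':(270,305,252,286),'e':(285,335,184,231)}.items():
    g=cv2.imread(f'pics/{f}.png').min(-1)[y0:y1,x0:x1];m=g>g.min()+.6*(int(g.max())-g.min())
    y,x=np.nonzero(m);q=np.float32(np.c_[x,-y]);d=cv2.PCACompute(q,None)[1][0];d*=-np.sign(d[1])
    print(f,len(x),x.mean()+x0,y.mean()+y0,np.degrees(np.arctan2(d[1],d[0])),x.min()+x0,x.max()+x0)
look()
```

```text
c 413 284.67554479418885 272.6537530266344 -92.092735 270 304
e 744 306.60887096774195 206.96370967741936 -99.740166 285 317
h 0.1657 c [ 0.5751 -0.0141] r 0.0514 | mark -2.6 deg rad 0.0262 n 917
bar dir 9.2
t 10.90 tcp [0.5514 0.0338 0.149 ] finger ang 115.4 R 0.0579 F [-2.9  5.7  1.8] j6 150.2
```

Call:
{"api": "carry_out", "payload": {"plan": "0.0005 0.0079 0 -8; 0.0022 0.0156 0 -16; 0.0049 0.023 0 -24; 0.0086 0.0299 0 -32; 0.0132 0.0363 0 -40; 0.0187 0.042 0 -48; 0.0249 0.0468 0 -56; 0.0317 0.0508 0 -64; 0.039 0.0537 0 -72; 0.0467 0.0556 0 -80; 0.0545 0.0565 0 -88; 0.0624 0.0562 0 -96"}}

```text
t: 12.4
tcp_pos: [0.5263, -0.0491, 0.1488]
ee_rot: [-0.0, 0.961, 0.278, -0.002]
ft_force: [-6.7, -3.1, 4.8]
width: -0.0
grip_force: 3.6
```

```bash
python3 -c "
from h import *
look();togo(212,.0565)"
```

```text
h 0.1667 c [ 0.5749 -0.0192] r 0.0484 | mark 98.9 deg rad 0.0262 n 910
bar dir 103.9
t 12.45 tcp [ 0.5271 -0.0502  0.1489] finger ang -147.2 R 0.0584 F [-8.2 -4.5  4.6] j6 44.7
tool x dir 32.6
shift [ 0.0022 -0.0012  0.0009]
```

Call:
{"api": "carry_out", "payload": {"plan": "0.0005 0.0079 0 -8; 0.0022 0.0156 0 -16; 0.0049 0.023 -0.0005 -24; 0.0086 0.0299 -0.0005 -32; 0.0132 0.0363 -0.001 -40; 0.0187 0.042 -0.001 -48; 0.0249 0.0468 -0.001 -56; 0.0317 0.0508 -0.001 -64; 0.039 0.0537 -0.0015 -72; 0.0467 0.0556 -0.0015 -80; 0.0545 0.0565 -0.0015 -88; 0.0624 0.0562 -0.0015 -96"}}

```text
t: 13.95
tcp_pos: [0.6125, -0.0643, 0.1505]
ee_rot: [0.001, 0.436, 0.9, -0.0]
ft_force: [0.4, -4.1, -2.3]
width: 0.0001
grip_force: 1.3
```

```bash
python3 -c "
from h import *
look();togo(308,.0565)"
```

```text
h 0.1678 c [ 0.5779 -0.0197] r 0.0484 | mark -162.8 deg rad 0.0262 n 891
bar dir -158.7
t 14.00 tcp [ 0.6134 -0.0636  0.1506] finger ang -50.4 R 0.0585 F [ 1.1 -2.9 -1.2] j6 -50.9
tool x dir 128.6
shift [ 0.0024 -0.0013  0.0026]
```

Call:
{"api": "carry_out", "payload": {"plan": "0.002 0.0079 0 -8; 0.0037 0.0156 0 -16; 0.0064 0.023 -0.0005 -24; 0.0101 0.0299 -0.0005 -32; 0.0147 0.0363 -0.0005 -40; 0.0202 0.042 -0.0005 -48; 0.0264 0.0468 -0.001 -56; 0.0332 0.0508 -0.001 -64; 0.0405 0.0537 -0.001 -72; 0.0482 0.0556 -0.001 -80; 0.056 0.0565 -0.001 -88; 0.0639 0.0562 -0.001 -96"}}

```text
t: 15.5
tcp_pos: [0.6175, 0.0222, 0.1519]
ee_rot: [0.001, -0.376, 0.927, -0.001]
ft_force: [1.0, -1.2, 1.6]
width: 0.0
grip_force: 0.3
```

```bash
python3 -c "
from h import *
look();togo(44,.0565)"
```

```text
h 0.1688 c [ 0.5785 -0.0143] r 0.0514 | mark -75.3 deg rad 0.0271 n 849
bar dir -67.4
t 15.55 tcp [0.6165 0.023  0.1518] finger ang 45.8 R 0.0578 F [2.  1.7 1.3] j6 -138.8
tool x dir -135.5
shift [ 0.001  -0.0015  0.0038]
```

Call:
{"api": "carry_out", "payload": {"plan": "-0.006 0 0 0; -0.012 0 -0.02 5; -0.012 0 -0.042 15; -0.012 0 -0.042 25; -0.012 0 -0.042 35; -0.012 0 -0.042 45; -0.012 0 -0.042 55; -0.012 0 -0.042 65; -0.012 0 -0.042 75; -0.012 0 -0.042 85; -0.012 0 -0.042 95; -0.012 0 -0.042 105"}}

```text
t: 17.05
tcp_pos: [0.625, 0.0303, 0.1928]
ee_rot: [-0.0, 0.512, 0.859, -0.0]
ft_force: [-0.3, -0.5, -0.1]
width: 0.0001
grip_force: 0.0
```

Call:
{"api": "carry_out", "payload": {"plan": "0 0 0 10; 0 0 0 20; 0 0 0 30; 0 0 0 40; 0 0 0 50; 0 0 0 60; 0 0 0 70; 0 0 0 80; 0 0 0 90; 0 0 0 100; 0 0 0 110; 0 0 0 120"}}

```text
t: 18.55
tcp_pos: [0.6251, 0.0303, 0.1929]
ee_rot: [0.0, 1.0, -0.014, -0.0]
ft_force: [0.3, 0.7, 1.2]
width: -0.0001
grip_force: 0.0
```

Call:
{"api": "carry_out", "payload": {"plan": "0 0 0 10; 0 0 0 20; 0 0 0 30; 0 0 0 40; 0 0 0 50; 0 0 0 60; 0 0 0 65; 0 0 0 65; 0 0 0 65"}}

```text
t: 19.68
tcp_pos: [0.6249, 0.0304, 0.1928]
ee_rot: [0.0, 0.839, -0.545, -0.0]
ft_force: [0.3, 0.3, -0.5]
width: 0.0004
grip_force: 0.0
```

```bash
python3 -c "
from h import *
look('f.png');togo(114.5,.064)"
```

```text
h 0.1687 c [ 0.5779 -0.0194] r 0.0471 | mark -70.3 deg rad 0.0264 n 508
bar dir -67.4
t 19.73 tcp [0.6249 0.0304 0.1928] finger ang 45.2 R 0.0690 F [-1.3 -0.3  0.2] j6 152.5
tool x dir -66.0
shift [-0.0396  0.0647  0.0448]
```

View pics/f.png

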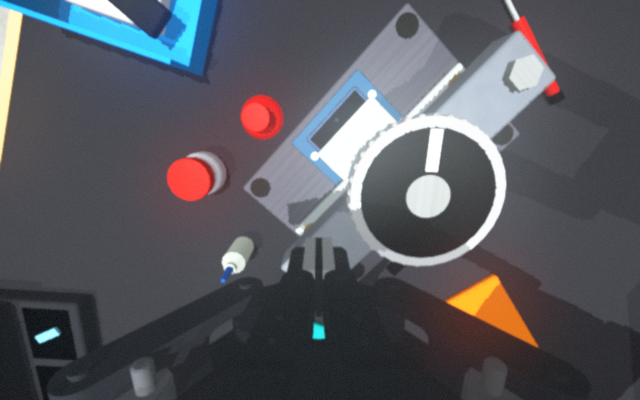

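The bar now points to about -69°, so 388–391° have been turned (the height rise of 4.4 mm agrees). The wheel shows at (428,190), clear of the fingers. Starting the last stretch.

Call:
{"api": "carry_out", "payload": {"plan": "-0.02 0.033 0 0; -0.04 0.065 0 0; -0.04 0.065 0.02 0; -0.04 0.065 0.042 0; -0.04 0.065 0.042 0; -0.036 0.065 0.042 0; -0.032 0.065 0.042 0; -0.032 0.065 0.042 0"}}

```text
t: 20.72
tcp_pos: [0.5526, 0.0343, 0.1517]
ee_rot: [-0.001, 0.838, -0.545, -0.001]
ft_force: [-2.3, 5.5, 2.5]
width: 0.0001
grip_force: 2.8
```

Call:
{"api": "carry_out", "payload": {"plan": "0.0005 0.0079 0 -8; 0.0022 0.0156 0 -16; 0.0049 0.023 0 -24; 0.0086 0.0299 -0.0005 -32; 0.0132 0.0363 -0.0005 -40; 0.0187 0.042 -0.0005 -48; 0.0249 0.0468 -0.0005 -56; 0.0317 0.0508 -0.001 -64; 0.039 0.0537 -0.001 -72; 0.0467 0.0556 -0.001 -80; 0.0545 0.0565 -0.001 -88; 0.0624 0.0562 -0.001 -96"}}

```text
t: 22.22
tcp_pos: [0.5251, -0.0472, 0.1523]
ee_rot: [-0.0, 0.965, 0.261, -0.001]
ft_force: [-4.0, -0.9, 3.5]
width: 0.0001
grip_force: 2.1
```

```bash
python3 -c "
from h import *
look()"
```

```text
h 0.1699 c [ 0.5745 -0.0189] r 0.0487 | mark 25.9 deg rad 0.0265 n 1010
bar dir 27.7
t 22.27 tcp [ 0.5258 -0.0482  0.1523] finger ang -149.5 R 0.0585 F [-6.2 -3.1  2.9] j6 46.8
```

Call:
{"api": "carry_out", "payload": {"plan": "0.0015 0.0079 0 -8; 0.0032 0.0156 0 -16; 0.0059 0.023 0 -24; 0.0096 0.0299 -0.0005 -32; 0.0142 0.0363 -0.0005 -40; 0.0197 0.042 -0.001 -48; 0.0259 0.0468 -0.001 -56; 0.0327 0.0508 -0.001 -64; 0.04 0.0537 -0.001 -72; 0.0477 0.0556 -0.001 -80; 0.0555 0.0565 -0.001 -88; 0.0634 0.0562 -0.001 -96"}}

```text
t: 23.78
tcp_pos: [0.6112, -0.0654, 0.1536]
ee_rot: [0.002, 0.452, 0.892, -0.001]
ft_force: [1.3, -3.4, -2.5]
width: -0.0001
grip_force: 1.8
```

```bash
python3 -c "
from h import *
look()"
```

```text
h 0.1710 c [ 0.5778 -0.0199] r 0.0484 | mark 126.3 deg rad 0.0266 n 1004
bar dir 125.9
t 23.82 tcp [ 0.6121 -0.0647  0.1537] finger ang -52.1 R 0.0585 F [ 3.8 -4.5 -2.8] j6 -48.9
```

Call:
{"api": "carry_out", "payload": {"plan": "0.002 0.0079 0 -8; 0.0037 0.0156 0 -16; 0.0064 0.023 -0.0005 -24; 0.0101 0.0299 -0.0005 -32; 0.0147 0.0363 -0.0005 -40; 0.0202 0.042 -0.0005 -48; 0.0264 0.0468 -0.001 -56; 0.0332 0.0508 -0.001 -64; 0.0405 0.0537 -0.001 -72; 0.0482 0.0556 -0.001 -80; 0.056 0.0565 -0.001 -88; 0.0639 0.0562 -0.001 -96"}}

```text
t: 25.32
tcp_pos: [0.6184, 0.0214, 0.1547]
ee_rot: [0.001, -0.359, 0.933, -0.0]
ft_force: [1.1, -0.6, 0.8]
width: -0.0003
grip_force: 0.3
```

Call:
{"api": "carry_out", "payload": {"plan": "-0.006 0 0 0; -0.012 0 -0.02 5; -0.012 0 -0.042 15; -0.012 0 -0.042 25; -0.012 0 -0.042 35; -0.012 0 -0.042 45; -0.012 0 -0.042 55; -0.012 0 -0.042 65; -0.012 0 -0.042 75; -0.012 0 -0.042 85; -0.012 0 -0.042 95; -0.012 0 -0.042 105"}}

```text
t: 26.82
tcp_pos: [0.6268, 0.0291, 0.196]
ee_rot: [0.0, 0.527, 0.85, 0.0]
ft_force: [-0.4, -0.4, -0.0]
width: 0.0001
grip_force: 0.0
```

Call:
{"api": "carry_out", "payload": {"plan": "0 0 0 10; 0 0 0 20; 0 0 0 30; 0 0 0 35; 0 0 0 35; 0 0 0 35"}}

```text
t: 27.58
tcp_pos: [0.6265, 0.0292, 0.1959]
ee_rot: [0.0, 0.755, 0.656, 0.0]
ft_force: [0.7, 0.1, -0.5]
width: -0.0001
grip_force: 0.0
```

```bash
python3 -c "
from h import *
look();togo(-90,.09)"
```

```text
h 0.1715 c [0.5697 0.0075] r 0.0394 | mark -162.9 deg rad 0.0339 n 39
bar dir -90.0
t 27.62 tcp [0.6264 0.0292 0.1958] finger ang 43.5 R 0.0693 F [-0.6 -0.   0.8] j6 4.4
tool x dir 82.0
shift [-0.1428 -0.0306  0.0478]
```

Call:
{"api": "carry_out", "payload": {"plan": "0 0 -0.02 0; 0 0 -0.042 0; -0.0324 -0.0223 -0.042 -8; -0.0324 -0.0223 -0.042 -8; -0.0324 -0.0223 -0.042 -8; -0.0324 -0.0223 -0.042 -8"}}

```text
t: 28.38
tcp_pos: [0.6001, 0.0007, 0.2376]
ee_rot: [-0.0, 0.707, 0.707, 0.0]
ft_force: [0.4, 0.8, 0.4]
width: 0.0003
grip_force: 0.0
```

```bash
cat > pix.py <<'E'
from h import *
import sys
def ang(f):
    I=cv2.imread('pics/'+f).astype(float);g=I.min(-1)
    # outer wheel contour centre from the dark face: fit ellipse to dark blob near (289,235)
    d=(g<75).astype('uint8');d[:165]=0;d[300:]=0;d[:,:220]=0;d[:,360:]=0
    d=cv2.morphologyEx(d,cv2.MORPH_OPEN,np.ones((3,3)));
    n,l,st,_=cv2.connectedComponentsWithStats(d);i=l[235,262]
    k=max(cv2.findContours((l==i).astype('uint8'),0,1)[0],key=cv2.contourArea)
    (cx,cy),ax,_=cv2.fitEllipse(cv2.convexHull(k))
    v,u=np.indices(g.shape);r=np.hypot(u-cx,v-cy);s=np.mean(ax)/2
    ok=(r>s*.45)&(r<s*.9)&(g>110);n,l,st,c=cv2.connectedComponentsWithStats(ok.astype('uint8'))
    j=1+np.argmax(st[1:,4]);q=np.float32(np.c_[u[l==j],-v[l==j]]);p=c[j]-[cx,cy];p[1]*=-1
    e=cv2.PCACompute(q,None)[1][0];e*=np.sign(e@p)
    print(f,'c %.1f %.1f'%(cx,cy),ax,'n',st[j,4],'mark ang %.1f bar dir %.1f'%(np.degrees(np.arctan2(p[1],p[0])),np.degrees(np.arctan2(e[1],e[0]))))
ang('c.png')
if len(sys.argv)>1:
    snap('wrist',sys.argv[1]);look();ang(sys.argv[1]);print(arm.get_state()['ee_rot'])
E
python3 pix.py g.png
```

```text
c.png c 287.7 235.0 (92.63764953613281, 100.29191589355469) n 248 mark ang -96.0 bar dir -98.1
h 0.1718 c [ 0.5767 -0.0164] r 0.0470 | mark -142.8 deg rad 0.0264 n 244
bar dir -148.4
t 28.48 tcp [0.6    0.0007 0.2375] finger ang 38.9 R 0.0306 F [-0.1 -0.4  0.5] j6 -6.5
g.png c 290.4 300.6 (138.85499572753906, 224.89328002929688) n 793 mark ang 93.2 bar dir 4.0
[-1.35945463e-04  7.07037692e-01  7.07175851e-01 -2.44352526e-06]
```

View pics/g.png

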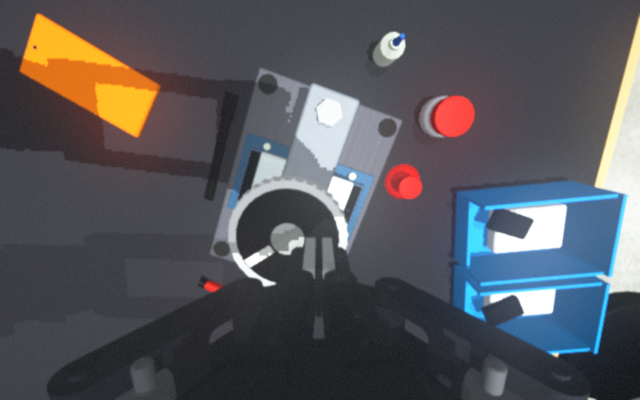

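The bar is at (259,256) and the hub at (287,237), about -146° in the image. In the matching start picture it was about -97.5°, so roughly 49° remain. I push 43° more and then check again.

Call:
{"api": "carry_out", "payload": {"plan": "-0.034 -0.033 0 10; -0.068 -0.065 0 20; -0.068 -0.065 0 30; -0.068 -0.065 0.04 40; -0.068 -0.065 0.0855 40; -0.068 -0.065 0.0855 40; -0.064 -0.062 0.0855 40; -0.062 -0.06 0.0855 40; -0.062 -0.06 0.0855 40; -0.062 -0.06 0.0855 40"}}

```text
t: 29.72
tcp_pos: [0.5388, -0.0634, 0.1536]
ee_rot: [0.001, 0.906, 0.423, -0.002]
ft_force: [-5.5, -8.1, -2.7]
width: 0.0001
grip_force: 4.7
```

```bash
python3 -c "
from h import *
look();togo(-130,.0565)"
```

```text
h 0.1719 c [ 0.5755 -0.0197] r 0.0482 | mark -147.9 deg rad 0.0257 n 707
bar dir -146.7
t 29.77 tcp [ 0.5388 -0.0634  0.1535] finger ang -129.8 R 0.0584 F [-5.3 -8.5 -2.8] j6 26.2
tool x dir 50.1
shift [ 0.0024 -0.0006  0.0055]
```

Call:
{"api": "carry_out", "payload": {"plan": "0.0004 0.0069 0 -7; 0.0017 0.0137 0 -14; 0.0038 0.0202 0 -21; 0.0066 0.0265 0 -28; 0.0102 0.0324 0 -35; 0.0145 0.0378 0 -42; 0.0145 0.0378 0 -42; 0.0108 0.0411 0 -42; 0.0071 0.0445 0 -42; 0.0071 0.0445 0 -42"}}

```text
t: 31.02
tcp_pos: [0.5788, -0.0852, 0.153]
ee_rot: [0.0, 0.695, 0.719, 0.0]
ft_force: [-1.2, 0.8, 0.8]
width: 0.0003
grip_force: 0.0
```

```bash
python3 -c "
from h import *
look('i.png')
st=arm.get_state();print(st['ee_rot'],np.array([.6,0,.2385])-st['tcp_pos'])"
```

```text
h 0.1724 c [ 0.5765 -0.0184] r 0.0464 | mark -102.6 deg rad 0.0260 n 727
bar dir -102.7
t 31.07 tcp [ 0.5786 -0.085   0.1528] finger ang -87.9 R 0.0665 F [-0.2  0.2 -0.1] j6 -17.1
[2.38112662e-04 6.94780764e-01 7.19221500e-01 2.60817303e-04] [0.02141683 0.08498748 0.08570501]
```

Call:
{"api": "carry_out", "payload": {"plan": "0 0 -0.04 0; 0 0 -0.0857 0; 0.042 0.0122 -0.0857 2; 0.0842 0.0244 -0.0857 2"}}

```text
t: 31.58
tcp_pos: [0.6004, 0.0008, 0.2391]
ee_rot: [0.001, 0.708, 0.706, 0.001]
ft_force: [0.4, 0.5, -0.4]
width: -0.0003
grip_force: 0.0
```

Call:
{"api": "carry_out", "payload": {"plan": "0 0 0 0; 0 0 0 0; 0 0 0 0; 0 0 0 0; 0 0 0 0; 0 0 0 0", "claw": 0}}

```text
t: 32.33
tcp_pos: [0.5997, -0.0002, 0.238]
ee_rot: [-0.0, 0.707, 0.707, -0.0]
ft_force: [-0.5, 0.1, 0.2]
width: 0.0856
grip_force: 0.0
```

```bash
python3 pix.py j.png; python3 -c "
import cv2,numpy as np
a=[cv2.resize(cv2.imread('pics/%s.png'%f)[165:300,220:360],None,fx=2.8,fy=2.8,interpolation=2) for f in 'cj']
cv2.imwrite('pics/cmp.png',np.hstack(a))"
```

```text
c.png c 287.7 235.0 (92.63764953613281, 100.29191589355469) n 248 mark ang -96.0 bar dir -98.1
h 0.1723 c [ 0.5772 -0.017 ] r 0.0471 | mark -103.1 deg rad 0.0261 n 240
bar dir -102.4
t 32.42 tcp [ 5.997e-01 -1.000e-04  2.380e-01] finger ang 38.1 R 0.0299 F [-0.7  0.   0.4] j6 -6.6
j.png c 287.2 234.9 (92.84886169433594, 100.75320434570312) n 246 mark ang -100.1 bar dir -102.5
[-1.96230867e-05  7.07193442e-01  7.07020109e-01 -1.59322815e-05]
```

View pics/cmp.png

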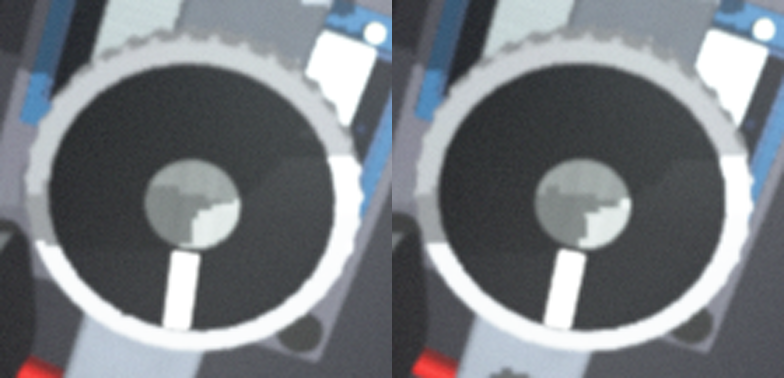

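Compared with the start picture, the bar is 4.2° short of two turns (hub and bar otherwise coincide). There is time for a small nudge.

Call:
{"api": "carry_out", "payload": {"plan": "-0.05 -0.023 0 0; -0.1 -0.023 0 0; -0.1 -0.023 0 0; -0.1 -0.023 0.04 0; -0.1 -0.023 0.085 0; -0.1 -0.023 0.085 0; -0.09 -0.023 0.085 0; -0.08 -0.023 0.085 0; -0.076 -0.023 0.085 0; -0.0745 -0.023 0.085 0; -0.0745 -0.023 0.085 0; -0.0745 -0.023 0.085 0", "claw": 1}}

```text
t: 33.92
tcp_pos: [0.5781, -0.0769, 0.1549]
ee_rot: [0.003, 0.707, 0.708, -0.001]
ft_force: [-1.7, -9.7, 3.1]
width: 0.0005
grip_force: 4.7
```

Call:
{"api": "carry_out", "payload": {"plan": "0.0001 0.002 0 -2; 0.0002 0.004 0 -4; 0.0002 0.004 0 -4; -0.006 0.004 0 -4; -0.02 0.004 0 -4; -0.02 0.004 -0.04 -4; -0.02 0.004 -0.085 -4; 0.035 0.02 -0.085 0; 0.0745 0.023 -0.085 0; 0.0745 0.023 -0.085 0"}}

```text
t: 35.17
tcp_pos: [0.5997, 0.0023, 0.2381]
ee_rot: [-0.0, 0.706, 0.708, 0.0]
ft_force: [-0.8, -0.3, 0.1]
width: -0.0002
grip_force: 0.0
```

Call:
{"api": "carry_out", "payload": {"plan": "0 0 0 0; 0 0 0 0; 0 0 0 0; 0 0 0 0; 0 0 0 0; 0 0 0 0", "claw": 0}}

```text
t: 35.92
tcp_pos: [0.5997, 0.0, 0.238]
ee_rot: [-0.0, 0.707, 0.707, -0.0]
ft_force: [0.4, 0.4, -0.0]
width: 0.0855
grip_force: 0.0
```

```bash
python3 pix.py k.png
```

```text
c.png c 287.7 235.0 (92.63764953613281, 100.29191589355469) n 248 mark ang -96.0 bar dir -98.1
h 0.1724 c [ 0.5772 -0.017 ] r 0.0471 | mark -99.1 deg rad 0.0261 n 238
bar dir -97.8
t 36.02 tcp [5.997e-01 1.000e-04 2.380e-01] finger ang 38.4 R 0.0300 F [-1.1  0.1 -1.1] j6 -6.6
k.png c 287.1 235.2 (92.70405578613281, 101.03298950195312) n 246 mark ang -95.8 bar dir -97.7
[-5.88832027e-05  7.07096121e-01  7.07117438e-01 -2.84305700e-05]
```

The bar is back within 0.5° of where it started, and the wheel is 8 mm higher, which matches two turns. The hand is clear of everything, so I hand the job in.

```bash
python3 -c "
from bench import workorder
print(workorder.job_done())"
```

```text
the job is handed in; nothing more can be done
None
```

I rolled the handwheel two full turns anticlockwise, the index bar ending within about 0.5° of its starting direction and the wheel 8 mm higher; the hand is clear of the press and the job is handed in at 36 s.

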